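Stand the oil bottle in the bench caddy

ROBOT

A 7-joint arm with a two-finger parallel gripper is mounted at the origin on a cart in front of the work surface, level with it; the furniture and walls round the work are solid. World frame = base frame: x ahead of the robot, y to its left, z up, the work surface at z = 0. Lengths are in mm, angles in rad, forces in N, time in s.
With the tool pointing down it reaches from about 350 to 775 mm from the base axis. Payload 3.1 kg.
Tool frame: the origin (TCP) lies midway between the tips of the shut fingers; the grasp point (between the pads) lies 19 mm behind it; z points along the fingers, y is the line along which they close (so a half turn about z gives the same grasp; the last joint's range is limited). The gripper opens to 85 mm and grips with 20 to 120 N. Pads are 22 mm wide; open, the fingers measure 114 mm over their backs; the gripper's body (76 mm by 85 mm) begins 54 mm behind the grasp point. The pads swing forward as they close: fully open they stand 13 mm farther back than shut.
Start: joints at [-1.354, 0.311, 0.014, 1.512, -0.004, 1.319, -0.027], TCP at [140.728, 531.708, 231.304] pointing down, gripper open.
Joint ranges: [-2.7, 2.7], [-0.3, 1.91], [-1.27, 1.3], [0.12, 2.57], [-1.44, 4.58], [0.2, 2.03], [-3.05, 3.05]. Speed limits (rad/s): [2.79, 2.79, 3.14, 3.14, 3.14, 3.14, 3.14].

INTERFACE

Orientations are given as a unit quaternion [x, y, z, w].
In Python, from station import bot gives the robot as it stands.
- The arm moves only by the tool move_arm, never from a script. Its argument "rows" is text: rows parted by semicolons, each of 6 numbers parted by spaces: the shift along the tool's x, y, z in units of 25 cm (1.0 is 25 cm), then the turn, a rotation vector about the tool's x, y, z in units of 90 degrees (1.0 is 90 degrees). In form: x y z ax ay az; .... A call has 1 to 20 rows; each row is the pose to reach, as a shift and turn from the pose commanded when the call began, along the tool's axes at that moment; what a row does not reach only later rows make up. A row lasts 1/8 s, in which the tool goes at most 62.5 mm and 10.7 degrees, less where a joint would pass 70% of its speed; a pose out of reach is approached as far as the arm can. A call with a number of a shift or a turn outside -1 to 1 is refused whole. A call with a gripper value outside its range is refused whole. "hand" is the closure, from 0 (fully open) to 1 (shut), set as the call begins (left out, the last holds). The fingers move at their own pace and stop on an object; the grip force is fixed at half the most. Time passes only in rows, so rows that repeat a pose let the fingers close. It gives the time, the measured TCP pose, the force, the opening and the grip force at its end, in the units of the state.
- bot.get_obs(): the state, without advancing time (a new reading comes with each control period).
- bot.grab_frame(name): name is "scene" or "top" or "wrist"; returns (picture, depth): 480x640x3 uint8, blue, green, red; 480x640 float32, mm along the optical axis (not along the pixel's ray), 0 where there is no reading.
- bot.calibration(name): a dict with "camera_matrix" (3x3 intrinsics, pixels), "D" ([k1, k2, p1, p2, k3] as OpenCV has them; the pictures are not rectified), "extrinsics" (4x4, takes a point from camera to world coordinates). Camera axes: x right, y down, z forward; pixel columns grow to the right and rows downward; lengths in mm; the calibration is good to about 2 mm. A picture is of the moment at which its call begins: read the wrist's pose just before it. calibration takes no time and is no camera call; for the wrist camera it gives the pose at the moment of the call.
- bot.close_job(): hands the job in; it is judged then, once.
Trained networks look in the newest picture that a camera, given by its name, has taken for a name from the list of things; names that differ only in an ending like _2 or _b are one class to them, and where a whole thing is asked for, a point or a joint stands for the part that bears it (a point fixed in the world has none). Each returns a list of dicts, best first, with "conf" (0 to 1); they miss things now and then, are a little off and sometimes report something else, mostly with a low value. They report only what shows in the picture. A call takes as long as a camera call. They do not tell look-alikes from the thing itself.
- bot.outline_of(target, camera): "pixels" (480x640 bool, what is visible of it) and "position" ([column, row] as shares, 0 to 1, of the picture: columns of its width, rows of its height, amid what is visible of it).
- bot.place_of(target, camera): "position" ([column, row] as shares, 0 to 1, of the picture: columns of its width, rows of its height: a listed point, or the origin of a listed thing).
The state is a dict: "time": time; "joint_pos": joint angles; "qvel": joint speeds; "effort": joint torques, N m; "eef_pos": TCP position; "tool_rot": TCP orientation; "force": force on the tool from outside, world axes, zero at the start; "torque": the same for the moment, N m; "grip_width": opening from 0.0 (shut) to 1.0 (fully open); "gripper_force": force on a finger pad.
Only numpy, scipy, OpenCV 4.12 (cv2) and the standard library are available. Lean on these libraries where they do the work, as an engineer would, in place of code of your own. Each camera call takes 0.05 s, during which the arm holds its last target. There are 200 camera calls.

TASK

Put the small metal oil bottle away: stand it upright in the wide round hole of the wooden bench caddy, lowering it until it stands on the caddy's base board, not dropping it in. Leave the screw jar and the finish tin standing where they are.

Things in the scene. Friction and masses are not known exactly. Their poses are not given: they have to be found in the camera images.
- oil_bottle: the small oil bottle, standing upright on the bench: plain bare metal, round, 46 mm in diameter and 110 mm high: a straight body up to 78 mm, a sloping shoulder, and a black cap 25 mm in diameter from 96 to 110 mm; about 0.15 kg, rigid. Slimmer than the jar and the tin. Origin: centre of its underside; z up along the bottle; yaw has no meaning.
- wide_well (a point): the wide hole (70 mm) of the bench caddy, where the bottle belongs. This point lies on the hole's axis, on the upper face of the base board that the bottle is to stand on: 12 mm above the bench and 40 mm below the upper face of the top board. z up, axes parallel to the caddy's.
- screw_jar: a bystander: clear screw jar with a yellow lid, round, 64 mm in diameter and 112 mm high, standing loose on the bench. Origin: centre of its underside, z up.
- finish_tin: a bystander: round finish tin, 78 mm in diameter and 77 mm high, standing loose on the bench. Origin: centre of its underside, z up.
- caddy: the bench caddy: a low wooden stand fixed to the bench, 100 x 170 x 52 mm (x, y, z), turned any way: 12 mm base board, two end cheeks, 12 mm top board (upper face 52 mm above the bench) with a wide 70 mm hole at y = -30 mm and a narrow 36 mm hole, too small for the bottle, at y = +46 mm. Origin: centre of its underside, z up.
Mind the look-alikes: they are no part of the job. Leave any purple look-alike of the oil_bottle alone. Leave any green look-alike of the caddy alone.

How it is judged:
By the outcome, as a careful person would: the job done as asked, in the order asked, and still so for the second after the job is handed in, with the robot touching nothing.
It also fails if it takes over 38 s, if anything falls off the work surface, if the arm or the gripper's body presses on something with over 40 N, if the wrist force passes 120 N, or if a joint passes its speed limit or range.

## Working session

There is one attempt and no reset: what is moved stays moved. The work goes in short steps, Python scripts to look and compute and a tool call to move; the robot and the scene stay as the last step left them, time stands still between calls to the robot, and variables do not carry over. Pictures are saved under pics/ and viewed, at most 10 in all, crops included, and the job is handed in when it is done.

Besides the shell and the picture viewer there is one more tool, called by a JSON object that holds its "fn" and its "kwargs". move_arm: Moves the arm, as the interface text tells. Shifts and turns lie within -1 to 1; 1 stands for 25 cm of shift or 90 degrees of turn. Its arguments: {"type":"object","properties":{"rows":{"type":"string"},"hand":{"type":"number"}},"required":["rows"]}

```bash
mkdir -p pics; cat > h.py <<'E'
import numpy as np,cv2
from station import bot
def world(cal,uv,depth=None,z=None):
    K=np.array(cal["camera_matrix"],float);D=np.array(cal["D"],float);T=np.array(cal["extrinsics"],float)
    uv=np.asarray(uv,float).reshape(-1,1,2)
    r=np.c_[cv2.undistortPoints(uv,K,D).reshape(-1,2),np.ones(len(uv))]
    if z is not None:
        d=r@T[:3,:3].T; s=(z-T[2,3])/d[:,2]; return T[:3,3]+d*s[:,None]
    return (r*np.asarray(depth,float).reshape(-1,1))@T[:3,:3].T+T[:3,3]
E
python3 - <<'E'
from h import *
ims=[]
for c in("scene","top"):
    im,d=bot.grab_frame(c);cal=bot.calibration(c);im=im.copy()
    np.savez(f"{c}.npz",im=im,d=d)
    for n in("oil_bottle","caddy","wide_well","screw_jar","finish_tin"):
        for r in bot.place_of(n,c)[:3]:
            p=np.array(r["position"])*[640,480]
            z=12 if n=="wide_well" else 0
            print(c,n,round(r["conf"],2),p.round(),world(cal,p,z=z).round(0))
            cv2.circle(im,tuple(int(x) for x in p),3,(0,0,255),-1)
            cv2.putText(im,n[:5],tuple(int(x) for x in p),0,.4,(0,0,255),1)
    cv2.imwrite(f"pics/{c}1.png",im)
o=bot.get_obs();print(o["time"],o["eef_pos"],o["tool_rot"],o["grip_width"])
E
```

```text
scene oil_bottle 0.87 [387. 332.] [[ 475. -229.    0.]]
scene oil_bottle 0.82 [458. 358.] [[ 547. -349.    0.]]
scene caddy 0.7 [298. 228.] [[493. 139.   0.]]
scene caddy 0.63 [223. 169.] [[450. 488.   0.]]
scene wide_well 0.82 [288. 226.] [[469. 147.  12.]]
scene wide_well 0.57 [213. 170.] [[415. 479.  12.]]
scene wide_well 0.31 [428. 392.] [[ 445. -377.   12.]]
scene screw_jar 0.69 [337. 287.] [[461. -76.  -0.]]
scene finish_tin 0.65 [428. 387.] [[ 459. -365.    0.]]
top oil_bottle 0.83 [469. 227.] [[ 547. -357.    0.]]
top oil_bottle 0.61 [420. 253.] [[ 474. -219.    0.]]
top caddy 0.94 [163. 267.] [[444. 479.   0.]]
top caddy 0.7 [288. 251.] [[484. 139.   0.]]
top wide_well 0.81 [159. 278.] [[414. 486.  12.]]
top wide_well 0.8 [285. 257.] [[468. 147.  12.]]
top screw_jar 0.67 [364. 260.] [[457. -66.   0.]]
top finish_tin 0.74 [477. 262.] [[ 451. -376.    0.]]
0.6 [140.72332507 531.71360024 231.33319849] [1.28994996e-01 9.91645244e-01 3.81579653e-05 1.90846107e-05] 1.0016742036929471
```

View pics/scene1.png

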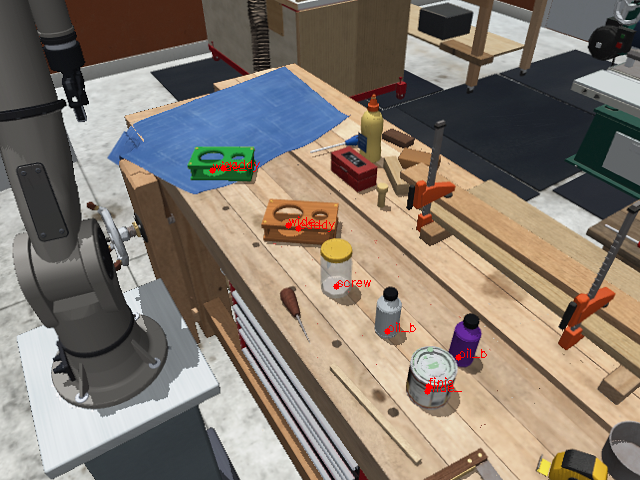

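View pics/top1.png

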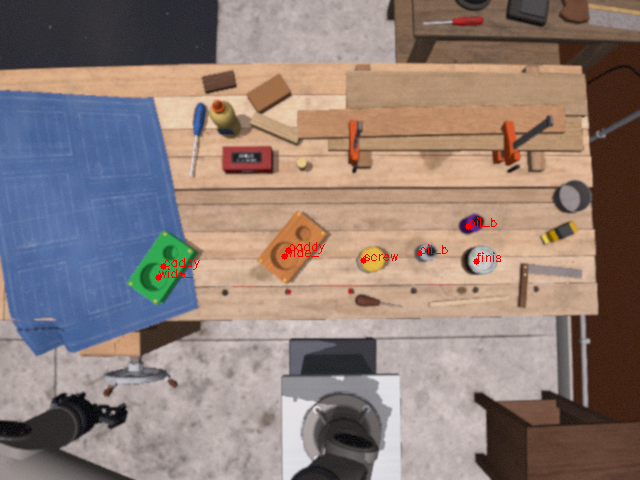

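The scene shows the bare metal bottle near scene px (387,315), with the wooden caddy at (300,220). The purple bottle at (465,340) and the green caddy at (222,162) are the decoys. Next I'll refine the positions using depth.

```bash
python3 - <<'E'
from h import *
def cloud(c,roi):
    f=np.load(c+".npz");d=f["d"];x0,x1,y0,y1=roi
    v,u=np.mgrid[y0:y1,x0:x1];m=d[v,u]>0;uv=np.c_[u[m],v[m]]
    return world(bot.calibration(c),uv,depth=d[v,u][m]),f["im"][v,u][m].astype(int)
from scipy.optimize import least_squares
for c,roi in(("scene",(365,412,280,345)),("top",(405,445,235,270))):
    P,_=cloud(c,roi)
    b=P[(P[:,2]>12)&(P[:,2]<74)];b=b[np.hypot(b[:,0]-475,b[:,1]+225)<45]
    cap=P[(P[:,2]>100)&(P[:,2]<118)]
    r=least_squares(lambda q:np.hypot(b[:,0]-q[0],b[:,1]-q[1])-23,[475,-225],loss="soft_l1")
    print(c,"body",len(b),r.x.round(1),np.abs(r.fun).mean().round(1),"cap",len(cap),cap.mean(0).round(1))
for c,roi in(("scene",(255,345,190,250)),("top",(250,335,205,290))):
    P,_=cloud(c,roi)
    t=P[np.abs(P[:,2]-52)<6]
    (cx,cy),wh,a=cv2.minAreaRect(t[:,:2].astype(np.float32))
    print(c,"caddy",len(t),t[:,2].mean().round(1),(cx,cy),wh,a)
    bx=cv2.boxPoints(((cx,cy),wh,a));print(bx.round(0).tolist())
    # hole: raster the top face, circular empty areas
    g=np.zeros((300,300),np.uint8)
    for p in t: cv2.circle(g,(int(p[0]-340),int(p[1]+10)),2,255,-1)
    inv=255-g
    for ct in cv2.findContours(inv,cv2.RETR_CCOMP,cv2.CHAIN_APPROX_NONE)[0]:
        A=cv2.contourArea(ct)
        if 400<A<6000:
            (x,y),rr=cv2.minEnclosingCircle(ct);print("hole",x+340,y-10,rr,A)
for c in("scene","top"):
    for n,p,h in(("jar",None,112),("tin",None,77)):pass
E
```

```text
scene body 519 [ 476.1 -223.1] 0.6 cap 172 [ 473.2 -225.9  108.7]
top body 92 [ 475.1 -225.1] 0.4 cap 81 [ 475.  -223.4  108.5]
scene caddy 1615 53.0 (493.9647216796875, 127.95556640625) (107.19293975830078, 171.04934692382812) 51.00349044799805
[[394.0, 140.0], [527.0, 32.0], [594.0, 116.0], [461.0, 223.0]]
hole 468.83934020996094 144.52037048339844 40.16221237182617 3640.0
hole 526.5992279052734 93.62451171875 22.63254737854004 961.5
top caddy 1728 50.9 (493.18707275390625, 127.388916015625) (100.32198333740234, 170.37554931640625) 50.50364685058594
[[396.0, 143.0], [527.0, 34.0], [591.0, 112.0], [459.0, 220.0]]
hole 469.5 145.0 36.88166809082031 3549.5
hole 528.6325988769531 97.42817687988281 19.40727996826172 869.0
```

{"fn": "move_arm", "kwargs": {"rows": "-0.83 -0.58 0 0 0 0;-0.83 -0.58 0 0 0 0;-0.83 -0.58 0 0 0 0;-0.83 -0.58 0 0 0 0;-0.83 -0.58 0 0 0 0;-0.83 -0.58 0 0 0 0;-0.83 -0.58 0 0 0 0", "hand": 0}}

```text
time: 1.48
eef_pos: [302.8, 340.0, 231.2]
tool_rot: [0.127, 0.992, 0.0, -0.0]
force: [-0.3, 0.7, 0.2]
grip_width: 1.0
gripper_force: 0.0
```

```bash
cat > go.py <<'E'
import sys,numpy as np
from h import bot
from scipy.spatial.transform import Rotation as R
o=bot.get_obs();r=R.from_quat(o["tool_rot"])
t=np.array([float(x) for x in sys.argv[1:4]])
des=R.from_quat([1.28994996e-01,9.91645244e-01,0,0])
print(o["time"],np.round(o["eef_pos"],1),"shift",np.round(r.inv().apply(t-o["eef_pos"])/250,3),"turn",np.round((r.inv()*des).as_rotvec()/(np.pi/2),3),"F",np.round(o["force"],1),"w",round(o["grip_width"],3),round(o["gripper_force"],1),np.round(o["joint_pos"],2))
E
python3 go.py 470 146 231
```

```text
1.475 [302.8 340.  231.2] shift [-0.843 -0.582  0.   ] turn [ 0.    -0.     0.002] F [-0.3  0.7  0.2] w 1.0 0.0 [-1.03  0.11  0.17  1.76 -0.02  1.27  0.46]
```

{"fn": "move_arm", "kwargs": {"rows": "-0.84 -0.58 0 0 0 0;-0.84 -0.58 0 0 0 0;-0.84 -0.58 0 0 0 0;-0.84 -0.58 0 0 0 0;-0.84 -0.58 0 0 0 0;-0.84 -0.58 0 0 0 0"}}

```text
time: 2.22
eef_pos: [469.7, 146.2, 230.9]
tool_rot: [0.128, 0.992, 0.0, -0.001]
force: [-0.4, 0.1, -0.3]
grip_width: 0.999
gripper_force: 0.0
```

{"fn": "move_arm", "kwargs": {"rows": "-0.2 -0.72 0 0 0 0;-0.2 -0.72 0 0 0 0;-0.2 -0.72 0 0 0 0;-0.2 -0.72 0 0 0 0;-0.2 -0.72 0 0 0 0"}}

```text
time: 2.85
eef_pos: [472.4, -39.1, 231.1]
tool_rot: [0.127, 0.992, 0.001, -0.0]
force: [0.2, 0.1, 0.9]
grip_width: 0.999
gripper_force: 0.0
```

```bash
python3 go.py 475.3 -224.5 180
```

```text
2.85 [472.4 -39.1 231.1] shift [-0.198 -0.715  0.203] turn [ 0.001 -0.001  0.003] F [0.2 0.1 0.9] w 0.999 0.0 [-0.42  0.16  0.54  1.72 -0.09  1.28  1.46]
```

{"fn": "move_arm", "kwargs": {"rows": "-0.198 -0.715 0 0 0 0;-0.198 -0.715 0 0 0 0;-0.198 -0.715 0 0 0 0;-0.198 -0.715 0 0 0 0;-0.198 -0.715 0.1 0 0 0;-0.198 -0.715 0.2 0 0 0;-0.198 -0.715 0.2 0 0 0"}}

```text
time: 3.72
eef_pos: [474.6, -222.7, 179.1]
tool_rot: [0.126, 0.992, 0.002, -0.003]
force: [-0.5, -0.5, 0.4]
grip_width: 1.001
gripper_force: 0.0
```

```bash
python3 go.py 475.3 -224.5 41; python3 - <<'E'
from h import *
cal=bot.calibration("wrist");im,d=bot.grab_frame("wrist");cv2.imwrite("pics/w1.png",im)
v,u=np.mgrid[0:480:2,0:640:2];m=d[v,u]>0
P=world(cal,np.c_[u[m],v[m]],depth=d[v,u][m])
k=np.hypot(P[:,0]-475,P[:,1]+224)<40
for a,b in((104,120),(20,74)):
    q=P[k&(P[:,2]>a)&(P[:,2]<b)];print(len(q),q.mean(0) if len(q) else 0, (q.max(0)+q.min(0))/2 if len(q) else 0)
E
```

```text
3.725 [ 474.6 -222.7  179.1] shift [-0.008 -0.008  0.552] turn [ 0.002 -0.003  0.004] F [-0.5 -0.5  0.4] w 1.001 0.0 [-0.09  0.34  0.65  1.68 -0.22  1.2   1.93]
381 [ 473.1472476  -223.97107334  109.30109077] [ 474.08225504 -224.016462    107.82034187]
179 [ 455.63099694 -218.74126412   48.49444277] [ 461.41595473 -222.76288117   46.51988417]
```

View pics/w1.png

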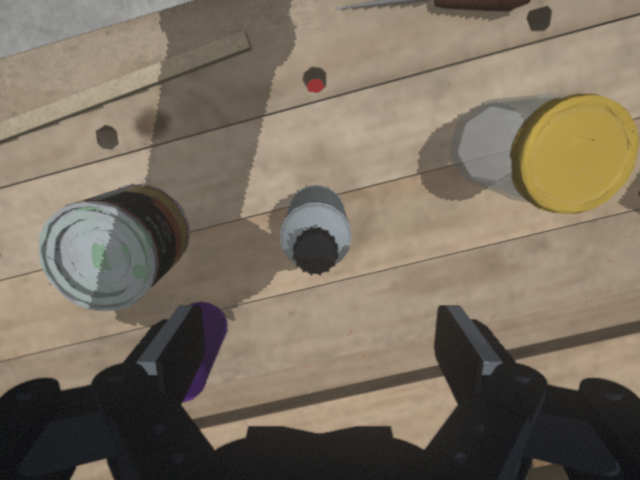

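The wrist view shows the metal bottle's cap at (315,250), centred between the fingers. The purple bottle at (208,345), the tin and the jar are all clear. I'll descend now.

{"fn": "move_arm", "kwargs": {"rows": "-0.006 -0.006 0.15 0.002 -0.003 0.004;-0.006 -0.006 0.3 0.002 -0.003 0.004;-0.006 -0.006 0.42 0.002 -0.003 0.004;-0.006 -0.006 0.5 0.002 -0.003 0.004;-0.006 -0.006 0.55 0.002 -0.003 0.004;-0.006 -0.006 0.55 0.002 -0.003 0.004"}}

```text
time: 4.53
eef_pos: [476.2, -228.7, 43.9]
tool_rot: [0.131, 0.991, -0.002, 0.002]
force: [0.3, 0.2, -0.2]
grip_width: 0.999
gripper_force: 0.0
```

{"fn": "move_arm", "kwargs": {"rows": "0 0 0 0 0 0;0 0 0 0 0 0;0 0 0 0 0 0;0 0 0 0 0 0;0 0 0 0 0 0;0 0 0 0 0 0;0 0 0 0 0 0;0 0 0 0 0 0", "hand": 1}}

```text
time: 5.52
eef_pos: [476.8, -229.3, 45.0]
tool_rot: [0.132, 0.991, -0.002, 0.003]
force: [0.3, 1.9, 6.2]
grip_width: 0.532
gripper_force: 60.2
```

```bash
python3 go.py 470 146 153
```

```text
5.525 [ 476.8 -229.3   45. ] shift [ 0.416  1.441 -0.438] turn [-0.001  0.005 -0.004] F [0.3 1.9 6.2] w 0.532 60.2 [-0.03  0.5   0.59  1.83 -0.34  0.9   2.02]
```

{"fn": "move_arm", "kwargs": {"rows": "0 0 -0.05 0 0 0;0 0 -0.15 0 0 0;0 0 -0.3 0 0 0;0 0 -0.45 0 0 0;0 0 -0.6 0 0 0;0 0 -0.7 0 0 0;0 0 -0.7 0 0 0;0 0 -0.7 0 0 0"}}

```text
time: 6.52
eef_pos: [474.0, -228.5, 217.6]
tool_rot: [0.132, 0.991, -0.002, 0.001]
force: [-0.4, 1.0, -2.2]
grip_width: 0.521
gripper_force: 60.6
```

```bash
python3 go.py 470 -40 220
```

```text
6.525 [ 474.  -228.5  217.6] shift [ 0.213  0.723 -0.012] turn [-0.002  0.002 -0.004] F [-0.4  1.  -2.2] w 0.521 60.6 [-0.1   0.31  0.67  1.62 -0.19  1.28  1.9 ]
```

{"fn": "move_arm", "kwargs": {"rows": "0.04 0.12 0 0 0 0;0.09 0.29 -0.01 0 0 0;0.14 0.46 -0.01 0 0 0;0.18 0.62 -0.01 0 0 0;0.21 0.72 -0.01 0 0 0;0.21 0.72 -0.01 0 0 0"}}

```text
time: 7.28
eef_pos: [470.3, -38.3, 218.6]
tool_rot: [0.129, 0.992, -0.002, 0.0]
force: [0.7, -0.8, -1.3]
grip_width: 0.521
gripper_force: 60.7
```

```bash
python3 go.py 470 146 180
```

```text
7.275 [470.3 -38.3 218.6] shift [0.19  0.713 0.152] turn [-0.002  0.    -0.   ] F [ 0.7 -0.8 -1.3] w 0.521 60.7 [-0.45  0.17  0.57  1.75 -0.09  1.25  1.45]
```

{"fn": "move_arm", "kwargs": {"rows": "0.03 0.12 0 0 0 0;0.08 0.29 0 0 0 0;0.12 0.46 0 0 0 0;0.16 0.62 0 0 0 0;0.19 0.71 0.08 0 0 0;0.19 0.71 0.15 0 0 0;0.19 0.71 0.25 0 0 0;0.19 0.71 0.25 0 0 0;0.19 0.71 0.25 0 0 0"}}

```text
time: 8.4
eef_pos: [472.9, 141.1, 157.5]
tool_rot: [0.133, 0.991, -0.002, 0.002]
force: [-0.5, -0.0, -1.0]
grip_width: 0.523
gripper_force: 60.8
```

```bash
python3 go.py 470 146 57; python3 - <<'E'
from h import *
im,d=bot.grab_frame("scene");cal=bot.calibration("scene")
for r in bot.outline_of("oil_bottle","scene")[:3]:
    p=np.array(r["position"])*[640,480];print(r["conf"],p)
    if p[0]>350: continue
    m=(r["pixels"])&(d>0);v,u=np.nonzero(m);P=world(cal,np.c_[u,v],depth=d[m])
    print(len(P),P.mean(0),np.percentile(P,[1,99],axis=0))
    P=P[P[:,2]<145]
    for a in range(60,150,15):
        q=P[(P[:,2]>=a)&(P[:,2]<a+15)]
        if len(q)>20:print(a,len(q),q.mean(0))
cv2.imwrite("pics/s2.png",cv2.resize(im[80:300,180:460],None,fx=2.5,fy=2.5))
cal=bot.calibration("wrist");im,d=bot.grab_frame("wrist");cv2.imwrite("pics/w2.png",im)
E
```

```text
8.4 [472.9 141.1 157.5] shift [0.018 0.017 0.402] turn [-0.002  0.003 -0.005] F [-0.5 -0.  -1. ] w 0.523 60.8 [-0.68  0.26  0.43  1.79 -0.11  1.11  1.09]
0.76 [463.616 341.904]
```

View pics/s2.png

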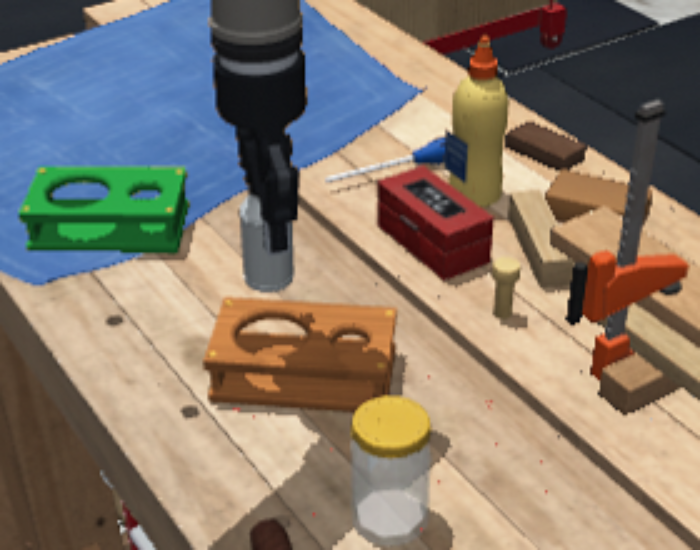

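View pics/w2.png

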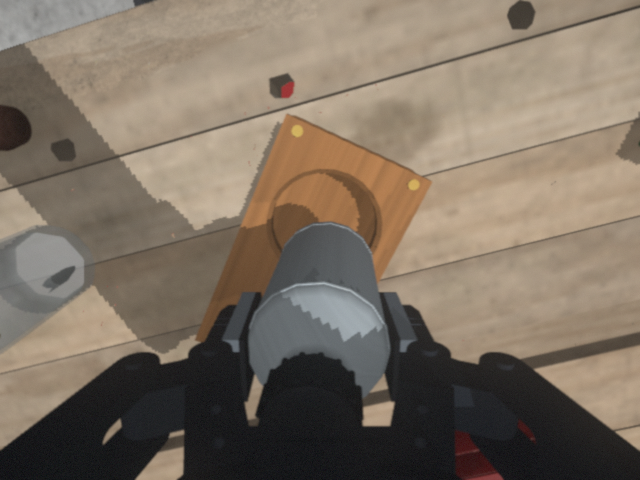

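The bottle is held over the caddy, at crop (268,245) in the scene view. The wide hole shows at wrist px (325,220), just ahead of the bottle's bottom edge. I'll measure the bottle's axis and underside.

```bash
python3 - <<'E'
from h import *
from scipy.optimize import least_squares
def fit(P,z0):
    def f(q):
        t=P[:,2]-z0
        return np.hypot(P[:,0]-q[0]-q[2]*t,P[:,1]-q[1]-q[3]*t)-23
    r=least_squares(f,[473,141,0,0],loss="soft_l1",f_scale=1);return r.x,np.abs(r.fun).mean()
for c in("scene","top","wrist"):
    cal=bot.calibration(c);im,d=bot.grab_frame(c)
    v,u=np.nonzero(d>0);P=world(cal,np.c_[u,v],depth=d[v,u]);C=im[v,u].astype(int)
    k=(np.hypot(P[:,0]-473,P[:,1]-143)<35)&(P[:,2]>85)&(P[:,2]<190)&(C.max(1)>70)
    k&=(C.max(1)-C.min(1)<60)
    Q=P[k]
    print(c,len(Q),"zmin",np.percentile(Q[:,2],[0,1,3]).round(1) if len(Q) else 0)
    b=Q[(Q[:,2]<135)]
    if len(b)>60:
        x,e=fit(b,112);print(" axis",x.round(3),"res",e.round(2),len(b))
    if c=="top":
        t=P[np.abs(P[:,2]-52)<6];t=t[np.hypot(t[:,0]-493,t[:,1]-127)<120];print(len(t))
E
```

```text
scene 440 zmin [115.  116.6 118.9]
 axis [ 4.73552e+02  1.49123e+02 -5.60000e-02 -8.40000e-02] res 0.97 129
top 0 zmin 0
732
wrist 7331 zmin [115.5 119.  121.8]
 axis [ 4.70786e+02  1.46900e+02 -5.00000e-03 -5.70000e-02] res 0.17 901
```

```bash
python3 go.py 470 146 57; python3 - <<'E'
from h import *
from scipy.optimize import least_squares
from scipy.spatial.transform import Rotation as R
c="wrist";o=bot.get_obs();cal=bot.calibration(c);im,d=bot.grab_frame(c)
v,u=np.nonzero(d>0);P=world(cal,np.c_[u,v],depth=d[v,u]);C=im[v,u].astype(int)
k=(np.hypot(P[:,0]-473,P[:,1]-143)<35)&(P[:,2]>115)&(P[:,2]<187)&(C.max(1)-C.min(1)<60)&(np.abs(u-318)<62)&(C.max(1)>70)
Q=P[k];T=(Q-o["eef_pos"])@R.from_quat(o["tool_rot"]).as_matrix()
for lo,hi in((-60,50),(-30,50),(0,50)):
    t=T[(T[:,2]>lo)&(T[:,2]<hi)]
    r=least_squares(lambda q:np.hypot(t[:,0]-q[0]-q[2]*t[:,2],t[:,1]-q[1]-q[3]*t[:,2])-23,[0,0,0,0],loss="soft_l1")
    print("tool frame axis at TCP",r.x.round(3),np.abs(r.fun).mean().round(2),len(t),t.min(0).round(1),t.max(0).round(1))
t=P[(np.abs(P[:,2]-52)<5)&(np.hypot(P[:,0]-470,P[:,1]-146)<60)]
# hole rim points: top-face points nearest the axis
r=least_squares(lambda q:np.minimum(np.hypot(t[:,0]-q[0],t[:,1]-q[1])-35,0),[470,146]);print("hole",r.x,len(t))
a=np.arctan2(t[:,1]-146,t[:,0]-470);D=np.hypot(t[:,0]-470,t[:,1]-146)
for i in np.arange(-3.2,3.2,.4):
    s=D[(a>=i)&(a<i+.4)]
    if len(s)>20:print(round(i,1),len(s),np.percentile(s,2).round(1))
E
```

```text
8.7 [472.8 142.2 157.9] shift [0.017 0.013 0.403] turn [-0.001  0.004 -0.004] F [ 0.6 -0.2 -0.8] w 0.526 60.8 [-0.68  0.26  0.43  1.79 -0.11  1.11  1.09]
tool frame axis at TCP [3.102 1.445 0.008 0.058] 0.17 5627 [  4.7 -22.2 -29.3] [26.9 26.7 42.4]
tool frame axis at TCP [3.102 1.445 0.008 0.058] 0.17 5627 [  4.7 -22.2 -29.3] [26.9 26.7 42.4]
tool frame axis at TCP [3.077 1.453 0.009 0.057] 0.16 2433 [  4.7 -18.8   0. ] [26.9 26.7 42.4]
hole [469.34132376 146.22572655] 10770
-3.2 1033 36.2
-2.8 822 35.8
-2.4 639 35.4
-2.0 895 34.9
-1.6 1029 34.9
-1.2 273 40.7
0.4 225 38.8
0.8 606 34.7
1.2 958 35.2
1.6 1150 35.7
2.0 1073 36.0
2.4 1021 36.2
2.8 1046 36.4
```

{"fn": "move_arm", "kwargs": {"rows": "0.005 0.006 0.03 0.018 0 0;0.005 0.006 0.06 0.036 0 0;0.005 0.006 0.12 0.036 0 0;0.005 0.006 0.17 0.036 0 0;0.005 0.006 0.19 0.036 0 0;0.005 0.006 0.19 0.036 0 0;0.005 0.006 0.19 0.036 0 0"}}

```text
time: 9.62
eef_pos: [472.1, 143.7, 110.1]
tool_rot: [0.132, 0.991, -0.03, -0.001]
force: [0.1, -0.1, -0.5]
grip_width: 0.525
gripper_force: 60.8
```

```bash
cat > m.py <<'E'
from h import *
from scipy.optimize import least_squares
from scipy.spatial.transform import Rotation as R
c="wrist";o=bot.get_obs();cal=bot.calibration(c);im,d=bot.grab_frame(c)
v,u=np.nonzero(d>0);P=world(cal,np.c_[u,v],depth=d[v,u]);C=im[v,u].astype(int)
e=o["eef_pos"];h=P[:,2]-e[2]
k=(np.hypot(P[:,0]-e[0],P[:,1]-e[1])<35)&(h>-38)&(h<27)&(P[:,2]>57)&(C.max(1)-C.min(1)<60)&(np.abs(u-318)<62)&(C.max(1)>70)
t=P[k]-e
r=least_squares(lambda q:np.hypot(t[:,0]-q[0]-q[2]*t[:,2],t[:,1]-q[1]-q[3]*t[:,2])-23,[0,0,0,0],loss="soft_l1")
print(o["time"],e.round(1),o["tool_rot"].round(4) if hasattr(o["tool_rot"],"round") else o["tool_rot"],"F",np.round(o["force"],1))
x=r.x;print("axis world at TCP height",(e[:2]+x[:2]).round(1),"slope",x[2:].round(3),"at bottom",(e[:2]+x[:2]-43*x[2:]).round(1),np.abs(r.fun).mean().round(2),len(t))
cv2.imwrite("pics/wm%d.png"%int(o["time"]*100),im)
E
python3 m.py
```

```text
9.625 [472.1 143.7 110.1] [ 0.1323  0.9908 -0.0296 -0.0011] F [ 0.1 -0.1 -0.5]
axis world at TCP height [469.5 145.8] slope [0.003 0.001] at bottom [469.4 145.8] 0.18 5317
```

{"fn": "move_arm", "kwargs": {"rows": "0 0.003 0.05 0 0 0;0 0.006 0.1 0 0 0;0.001 0.009 0.15 0 0 0;0.001 0.01 0.18 0 0 0;0.001 0.011 0.19 0 0 0;0.001 0.011 0.19 0 0 0"}}

```text
time: 10.42
eef_pos: [471.7, 143.6, 62.1]
tool_rot: [0.132, 0.991, -0.03, -0.002]
force: [-0.2, 0.2, -1.0]
grip_width: 0.522
gripper_force: 60.8
```

```bash
python3 m.py
```

```text
10.425 [471.7 143.6  62.1] [ 0.1321  0.9908 -0.0299 -0.0015] F [-0.2  0.2 -1. ]
axis world at TCP height [469.1 145.8] slope [0.004 0.002] at bottom [469.  145.7] 0.18 3354
```

{"fn": "move_arm", "kwargs": {"rows": "0 0 0.005 0 0 0;0 0.001 0.01 0 0 0;0 0.001 0.014 0 0 0;0 0.001 0.014 0 0 0"}}

```text
time: 10.98
eef_pos: [471.6, 143.7, 58.6]
tool_rot: [0.132, 0.991, -0.03, -0.002]
force: [0.5, -0.5, -1.3]
grip_width: 0.523
gripper_force: 60.8
```

{"fn": "move_arm", "kwargs": {"rows": "0 0 0.003 0 0 0;0 0 0.006 0 0 0;0 0 0.006 0 0 0"}}

```text
time: 11.35
eef_pos: [471.5, 143.6, 57.0]
tool_rot: [0.132, 0.991, -0.03, -0.002]
force: [-0.6, 0.4, -0.1]
grip_width: 0.524
gripper_force: 60.8
```

{"fn": "move_arm", "kwargs": {"rows": "0 0 0.003 0 0 0;0 0 0.005 0 0 0;0 0 0.005 0 0 0"}}

```text
time: 11.72
eef_pos: [471.7, 143.6, 56.3]
tool_rot: [0.132, 0.991, -0.03, -0.002]
force: [-1.2, -0.2, 3.7]
grip_width: 0.527
gripper_force: 61.4
```

{"fn": "move_arm", "kwargs": {"rows": "0 0 0.003 0 0 0;0 0 0.005 0 0 0;0 0 0.005 0 0 0"}}

```text
time: 12.1
eef_pos: [471.9, 143.5, 56.2]
tool_rot: [0.132, 0.991, -0.03, -0.001]
force: [-4.6, -0.6, 12.0]
grip_width: 0.526
gripper_force: 62.2
```

Contact came at TCP z 56.3, and the force matches the bottle standing on the base board. I'll ease off and release.

{"fn": "move_arm", "kwargs": {"rows": "0 0 -0.005 0 0 0;0 0 -0.005 0 0 0"}}

```text
time: 12.35
eef_pos: [471.8, 143.6, 56.3]
tool_rot: [0.132, 0.991, -0.03, -0.001]
force: [-1.2, 0.4, 5.6]
grip_width: 0.526
gripper_force: 61.6
```

{"fn": "move_arm", "kwargs": {"rows": "0 0 0 0 0 0;0 0 0 0 0 0;0 0 0 0 0 0;0 0 0 0 0 0;0 0 0 0 0 0;0 0 0 0 0 0", "hand": 0.1}}

```text
time: 13.1
eef_pos: [471.6, 143.5, 55.8]
tool_rot: [0.132, 0.991, -0.03, -0.002]
force: [0.6, 0.1, 0.9]
grip_width: 0.901
gripper_force: 0.0
```

```bash
python3 m.py
```

```text
13.1 [471.6 143.5  55.8] [ 0.1321  0.9908 -0.0299 -0.0016] F [0.6 0.1 0.9]
axis world at TCP height [469.3 145.9] slope [ 0.    -0.002] at bottom [469.3 146. ] 0.19 2803
```

Released; the bottle is vertical and centred. I'll retreat straight up.

{"fn": "move_arm", "kwargs": {"rows": "0 -0.002 -0.04 0 0 0;0 -0.007 -0.12 0 0 0;0 -0.014 -0.25 0 0 0;-0.003 -0.026 -0.45 0 0 0;-0.003 -0.037 -0.65 0 0 0;-0.003 -0.037 -0.65 0 0 0;-0.003 -0.037 -0.65 0 0 0"}}

```text
time: 14.02
eef_pos: [471.4, 143.9, 218.8]
tool_rot: [0.132, 0.991, -0.03, -0.002]
force: [-0.1, -0.3, -0.1]
grip_width: 0.902
gripper_force: 0.0
```

```bash
python3 - <<'E'
from h import *
im,d=bot.grab_frame("scene");cv2.imwrite("pics/end.png",im)
for n in("screw_jar","finish_tin","oil_bottle"):
    for r in bot.place_of(n,"scene")[:2]:print(n,r["conf"],(np.array(r["position"])*[640,480]).round())
cal=bot.calibration("wrist");im,d=bot.grab_frame("wrist");v,u=np.nonzero(d>0);P=world(cal,np.c_[u,v],depth=d[v,u])
k=(np.hypot(P[:,0]-469,P[:,1]-146)<30)&(P[:,2]>115)&(P[:,2]<130);print(P[k].mean(0),np.percentile(P[k][:,2],[50,98]))
E
```

```text
screw_jar 0.61 [337. 287.]
finish_tin 0.71 [428. 388.]
oil_bottle 0.67 [458. 358.]
[467.99262568 146.48720937 121.19923631] [121.43445756 122.86623717]
```

View pics/end.png

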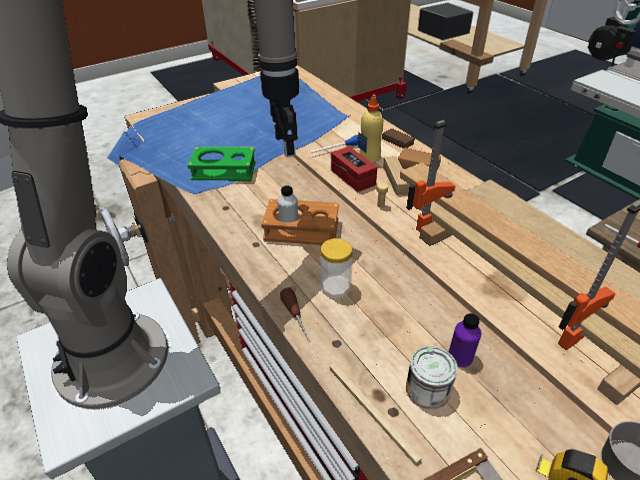

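The bottle stands upright in the wide hole at (288,205), with its cap top at 122 mm as expected (12 + 110). The jar at (337,287) and the tin at (428,388) haven't moved.

```bash
python3 -c "
from station import bot
print(bot.close_job())"
```

```text
the job is handed in; nothing more can be done
None
```

The metal oil bottle stands upright on the base board in the wooden caddy's wide hole, lowered until it touched and then released; the screw jar and finish tin stand where they were, and the job was handed in after about 14 s of the 38 s allowed.

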